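Offer a cabinet door up to its hinges and hold it for the pins

ROBOT

A 7-joint arm with a two-finger parallel gripper is mounted at the origin on the work surface. World frame = base frame: x ahead of the robot, y to its left, z up, the work surface at z = 0. Lengths are in m, angles in rad, forces in N, time in s.
With the tool pointing down it reaches from about 0.4 to 0.85 m from the base axis. Payload 4.5 kg.
Tool frame: the origin (TCP) lies between the finger pads; the fingertips stand 19 mm ahead of it and the grasp point (between the pads) is the TCP (r.tips_ahead is the distance from the TCP to the fingertips, in m); z points along the fingers, y is the line along which they close (so a half turn about z gives the same grasp; the last joint's range is limited). The gripper opens to 88 mm and grips with 3 to 60 N. Pads are 18 mm wide; open, the fingers measure 123 mm over their backs; the gripper's body (75 mm by 187 mm) begins 45 mm behind the grasp point.
Start: joints at [-1.308, 0.689, -0.195, 1.565, 0.157, 0.902, -0.215], TCP at [0.142, 0.609, 0.258] pointing down, gripper open.
Joint ranges: [-3.01, 3.01], [-0.46, 2.08], [-1.47, 1.51], [0.13, 2.56], [-1, 4.14], [0.04, 2.09], [-2.66, 2.66]. Speed limits (rad/s): [2.57, 2.57, 3.14, 3.14, 3.14, 3.14, 3.14].

INTERFACE

Orientations are given as a unit quaternion [x, y, z, w].
In Python, from plant import r, cams, models gives the robot as it stands. The module is installed in compiled form; this text tells all that it offers.
- The arm moves only by the tool jog_arm, never from a script. Its arguments are lists of equal length, an entry for each row: "turn": the turn, a rotation vector about the tool's x, y, z in rad, a list of three; "translation": the shift along the tool's x, y, z in m, a list of three; "grip": the closure, from 0 (fully open) to 1 (shut). In form: {"turn": [[ax, ay, az], ...], "translation": [[tx, ty, tz], ...], "grip": [grip, ...]}. A call has 1 to 20 rows; each row is the pose to reach, as a shift and turn from the pose commanded when the call began, along the tool's axes at that moment; what a row does not reach only later rows make up. A row lasts 1/8 s, in which the tool goes at most 62.5 mm and 10.7 degrees, less where a joint would pass 70% of its speed; a pose out of reach is approached as far as the arm can. A call with a gripper value outside its range is refused whole. The fingers move at their own pace and stop on an object; "force" is the grip in N (left out, the last holds). Time passes only in rows, so rows that repeat a pose let the fingers close. It gives the time, the measured TCP pose, the force, the opening and the grip force at its end, in the units of the state.
- r.get_state(): the state, without advancing time (a new reading comes with each control period).
- cams.snapshot(name): name is "scene" or "top" or "wrist"; returns the picture (400x640x3 uint8, red, green, blue); there is no depth.
- cams.camera_params(name): a dict with "fx", "fy", "cx", "cy" (pixels), "eye" and "orientation" of the camera in the world. Camera axes: x right, y up, looking along -z (the intrinsics and any distortion apply to the point x, -y, -z); pixel columns grow to the right and rows downward; lengths in m; the calibration is good to about 2 mm. A picture is of the moment at which its call begins: read the wrist's pose just before it. camera_params takes no time and is no camera call; for the wrist camera it gives the pose at the moment of the call.
- r.finish_job(): hands the job in; it is judged then, once.
Trained networks look in the newest picture that a camera, given by its name, has taken for a name from the list of things; names that differ only in an ending like _2 or _b are one class to them, and where a whole thing is asked for, a point or a joint stands for the part that bears it (a point fixed in the world has none). Each returns a list of dicts, best first, with "p" (0 to 1); they miss things now and then, are a little off and sometimes report something else, mostly with a low value. They report only what shows in the picture. A call takes as long as a camera call. They do not tell look-alikes from the thing itself.
- models.find_in(camera, name): "position" ([x, y, z] in m, in world coordinates, good to about 4 mm: the middle of the surface that is visible of it).
- models.masks_of(camera, name): "pixels" (400x640 bool, what is visible of it).
- models.place_of(camera, name): "position" ([x, y, z] in m, in world coordinates, good to about 4 mm: a listed point, or the origin of a listed thing).
The state is a dict: "clock": time; "q": joint angles; "qd": joint speeds; "joint_torque": joint torques, N m; "tool_pos": TCP position; "eef_rot": TCP orientation; "contact_force": force on the tool from outside, world axes, zero at the start; "moment": the same for the moment, N m; "opening": opening from 0.0 (shut) to 1.0 (fully open); "finger_force": force on a finger pad.
Only numpy, scipy, OpenCV 4.12 (cv2) and the standard library are available. Lean on these libraries where they do the work, as an engineer would, in place of code of your own. Each camera call takes 0.05 s, during which the arm holds its last target. There are 200 camera calls.

TASK

Hang the small oak door: lift it out of the notched stand and stand its lower edge on the dark packing strip in front of the open cabinet, hinge edge towards the cabinet. Then bring it in along the strip until the single brass knuckles on the door sit fully home between the pairs on the cabinet, with the pin holes of both hinges in line, and finish while still gripping the door and pressing it home, so that a workmate can drop in the pins. Leave the hinge pins and their tray, mallet, mug and screwdriver where they are.

Things in the scene. Friction and masses are not known exactly. Their poses are not given: they have to be found in the camera images.
- door: Loose oak frame-and-panel door, 180 wide (x) x 18 thick (y) x 210 mm high (z), 0.35-0.6 kg; frame 42 mm wide, full thickness. Origin: centre of its lower edge. +x: to its hinge edge; +y: out of the front, which has a wooden knob 22 mm proud at x -70, z 105. Two brass 13 mm knuckles stand off its hinge corner. Starts upright in the stand, lower edge 12 mm above the bench; grip the top rail across its thickness.
- cabinet: Open wall cabinet fixed on the bench, 140 deep (x), 220 wide (y), 250 mm high. Origin: middle of the underside's front edge; -x points out of the open front, z up. The side panel at +y (18 mm thick) is the hinge jamb, with two pairs of brass 13 mm knuckles in front of its front edge. The hung door stands open, square to the front: axes parallel to the cabinet's, its origin at -100, 76, 20 mm.
- packer: Fixed dark wooden packing strip, 140 long (x) x 16 wide (y) x 20 mm high; origin: centre of its underside. It lies square to the cabinet's front exactly under the place of the hung door (centre at -108, 76 mm in the cabinet's frame). A door standing on it has its knuckles at the right height, with 2 mm to spare above and below.
- buck: Fixed notched stand: base 200 (x) x 110 (y) x 12 mm with dark notched blocks, top 52 mm above the bench; origin: centre of its underside. The door stands on the base in the notches, which are 21 mm wide and run along x, so it lifts straight up.
- door_hole_bottom (a point): Middle of the door's lower knuckle (18 mm high), on the axis of its upright 7 mm pin hole: 93, 18, 45 mm in the door's frame. Axes as the door's.
- door_hole_top (a point): Middle of the door's upper knuckle (18 mm high), on the axis of its pin hole: 93, 18, 165 mm in the door's frame. Axes as the door's.
- jamb_hole_bottom (a point): Middle of the 22 mm gap between the cabinet's lower pair of knuckles (each 15 mm high), on the hole axis: -7.2, 94, 65 mm in the cabinet's frame. Axes as the cabinet's. A door knuckle pushed in along the cabinet's +x stops against the jamb's front edge about 1 mm past the exact line of the holes: that is fully home.
- jamb_hole_top (a point): Middle of the 22 mm gap between the cabinet's upper pair of knuckles, on the hole axis: -7.2, 94, 185 mm in the cabinet's frame. Axes as the cabinet's. Stop as at the lower pair.
- tray: Loose dark steel tray, 60 x 95 x 18 mm high, two compartments with a hinge pin in each; its origin is the centre of its underside. Leave alone.
- pin0: Brass hinge pin, 5 mm across, 56 mm long (its y), lying in the tray; its origin is the centre of its underside. Leave alone.
- pin1: The second hinge pin, like the first. Leave alone.
- mallet: Turned dark wooden carver's mallet standing on its head, 84 mm across, 225 mm high; its origin is the centre of its underside. Leave alone.
- mug: White mug, 76 mm across, 92 mm high, handle to its +y; its origin is the centre of its underside. Leave alone.
- screwdriver: Screwdriver lying flat, 110 mm long, orange handle. Leave alone.
Things that resemble listed ones, but are neither listed nor needed, are in the scene too. Of the things like the packer, leave any that is pink or purple; of the rest the larger one is meant.

How it is judged:
On the way:
1. the door, in the gripper, stands upright with its lower edge on the packing strip, its knuckles not yet home (contact force between door and packer above 0.5 N and contact force between door and the fingers above 2 N and angle between door's own z axis and vertical below 0.08 rad and horizontal distance between door_hole_bottom and jamb_hole_bottom above 0.004 m), for 0.2 s.
At the end, for the whole second after the job is handed in: Both door knuckles are between their pairs, holes in line (axes within 3 mm, knuckle middles within 4 mm), the door is still, clear of the stand, gripped with over 3 N and pressed home on the cabinet's hinge side with over 0.5 N, through the last second (horizontal distance between door_hole_top and jamb_hole_top below 0.003 m and horizontal distance between door_hole_bottom and jamb_hole_bottom below 0.003 m and distance between door_hole_top and jamb_hole_top below 0.004 m and distance between door_hole_bottom and jamb_hole_bottom below 0.004 m and contact force between door and the fingers above 3 N and contact force between door and cabinet above 0.5 N and contact force between door and buck below 0.1 N and linear speed of door below 0.01 m/s); the arm keeps its last pose, push and grip.
It fails at once if the mallet is moved by more than 30 mm (distance of mallet from where it was at the start of the episode above 0.03 m).
It fails at once if the mug is moved by more than 30 mm (distance of mug from where it was at the start of the episode above 0.03 m).
It fails at once if the screwdriver is moved by more than 30 mm (distance of screwdriver from where it was at the start of the episode above 0.03 m).
It fails at once if the tray is moved by more than 30 mm (distance of tray from where it was at the start of the episode above 0.03 m).
It fails at once if a hinge pin is moved by more than 40 mm (distance of any of pin0, pin1 from where it was at the start of the episode above 0.04 m).
It also fails if it takes over 45 s, if anything falls off the work surface, if the arm or the gripper's body presses on something with over 40 N, if the wrist force passes 120 N, or if a joint passes its speed limit or range.

## Working session

There is one attempt and no reset: what is moved stays moved. The work goes in short steps, Python scripts to look and compute and a tool call to move; the robot and the scene stay as the last step left them, time stands still between calls to the robot, and variables do not carry over. Pictures are saved under pics/ and viewed, at most 10 in all, crops included, and the job is handed in when it is done.

Besides the shell and the picture viewer there is one more tool, called after ">>>" by a JSON object that holds its "fn" and its "kwargs". jog_arm: Moves the arm, as the interface text tells. Its arguments: {"type":"object","properties":{"turn":{"type":"array"},"translation":{"type":"array"},"grip":{"type":"array"},"force":{"type":"number"}},"required":["turn","translation","grip"]}

```bash
mkdir -p pics; python3 - <<'E'
from plant import r,cams,models
import cv2,numpy as np
s=r.get_state(); print(s['clock'],s['tool_pos'],s['eef_rot'],s['opening'])
for c in ['scene','top']:
    im=cams.snapshot(c); cv2.imwrite(f'pics/{c}0.png',im[:,:,::-1])
    p=cams.camera_params(c); print(c,p)
    for n in ['door','cabinet','packer','buck','door_hole_bottom','door_hole_top','jamb_hole_bottom','jamb_hole_top','tray','mallet','mug','screwdriver']:
        for d in models.place_of(c,n)[:3]: print(n,round(d['p'],2),np.round(d['position'],3))
E
```

```text
0.0 [0.14169656 0.60810128 0.25691166] [ 1.14131871e-01  9.93465175e-01 -9.27723953e-04 -2.85256218e-05] 0.9965430197888832
scene {'fx': 363.6412981560161, 'fy': 363.6412981560161, 'cx': 319.3438178203743, 'cy': 203.05990030952145, 'eye': array([ 1.08454066, -0.16156698,  0.52504508]), 'orientation': array([0.40643553, 0.25338623, 0.46145916, 0.74676704])}
door 0.82 [0.46  0.354 0.008]
cabinet 0.79 [ 0.469 -0.172  0.005]
packer 0.89 [ 0.528 -0.054 -0.004]
packer 0.56 [ 0.727 -0.152 -0.003]
packer 0.55 [ 0.392 -0.008 -0.002]
buck 0.76 [ 0.458  0.348 -0.003]
door_hole_bottom 0.67 [0.492 0.263 0.06 ]
door_hole_top 0.57 [0.486 0.267 0.181]
jamb_hole_bottom 0.69 [ 0.559 -0.151  0.07 ]
jamb_hole_bottom 0.37 [0.491 0.262 0.059]
jamb_hole_top 0.61 [ 0.563 -0.151  0.179]
tray 0.79 [0.709 0.039 0.003]
mallet 0.93 [0.692 0.326 0.001]
mug 0.82 [0.743 0.144 0.003]
screwdriver 0.67 [ 0.461  0.149 -0.   ]
top {'fx': 399.734862942065, 'fy': 399.734862942065, 'cx': 310.5176574768813, 'cy': 199.7879773236824, 'eye': array([0.35853357, 0.10724464, 0.91649704]), 'orientation': array([-0.06931129,  0.08412733,  0.75983237, -0.64091599])}
door 0.94 [0.463 0.357 0.006]
cabinet 0.66 [ 0.47  -0.169 -0.001]
cabinet 0.35 [0.72  0.043 0.001]
packer 0.78 [ 0.39  -0.008 -0.001]
packer 0.7 [ 0.729 -0.153  0.002]
packer 0.62 [ 0.529 -0.05  -0.   ]
buck 0.9 [ 0.462  0.347 -0.002]
door_hole_bottom 0.72 [0.489 0.263 0.058]
door_hole_top 0.58 [0.485 0.264 0.172]
jamb_hole_bottom 0.79 [ 0.559 -0.151  0.064]
jamb_hole_bottom 0.19 [0.712 0.038 0.001]
jamb_hole_top 0.96 [ 0.561 -0.15   0.188]
jamb_hole_top 0.74 [ 0.469 -0.169  0.002]
tray 0.61 [ 0.71   0.039 -0.003]
mallet 0.94 [ 0.697  0.33  -0.   ]
mug 0.77 [0.743 0.145 0.003]
screwdriver 0.59 [0.462 0.151 0.001]
screwdriver 0.59 [ 0.56  -0.152  0.065]
```

View pics/scene0.png

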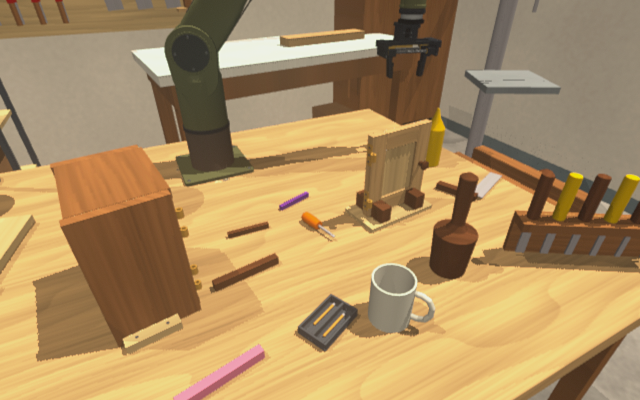

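View pics/top0.png

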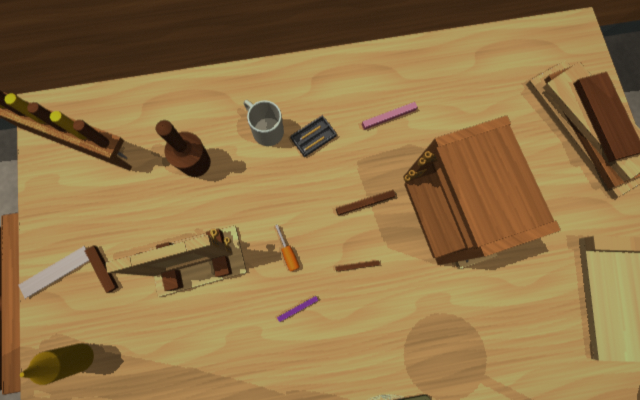

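Packer look-alikes are the large brown strip at scene (245,272), the small brown one at (248,230), the pink one at (222,375) and the purple one at (294,201). I choose the large brown strip, world (0.53,-0.05). The only door is at scene (395,170), standing in the stand. The cabinet is at (125,240), with brass knuckles at (180–195,210–285). I'll refine the poses by silhouette fit and check the choice in a crop.

```bash
cat > h.py <<'E'
from plant import r,cams,models
import cv2,numpy as np
from scipy.spatial.transform import Rotation as R
from scipy.optimize import minimize
def proj(P,p):
    c=R.from_quat(p['orientation']).inv().apply(np.atleast_2d(P)-p['eye'])
    return np.c_[p['fx']*c[:,0]/-c[:,2]+p['cx'], p['fy']*-c[:,1]/-c[:,2]+p['cy']]
def ray(uv,p,z):
    d=R.from_quat(p['orientation']).apply([(uv[0]-p['cx'])/p['fx'],-(uv[1]-p['cy'])/p['fy'],-1.])
    return p['eye']+d*(z-p['eye'][2])/d[2]
def box(x,y,a,xs,ys,zs):
    P=np.array([[i,j,k] for i in xs for j in ys for k in zs]); 
    return R.from_euler('z',a).apply(P)+[x,y,0]
def hull(P,p,S=4):
    m=np.zeros((400*S,640*S),np.uint8)
    h=cv2.convexHull(((proj(P,p)+.5)*S).astype(np.float32)).round().astype(np.int32)
    cv2.fillConvexPoly(m,h,1); return m>0
def fit(x0,boxdims,views,S=4):
    vs=[(np.kron(m,np.ones((S,S)))>0,p) for m,p in views]
    def c(v):
        q=[x0[0]+v[0]*.01,x0[1]+v[1]*.01,x0[2]+v[2]*.05]; s=0
        for m,p in vs:
            h=hull(box(*q,*boxdims),p,S); s+=1-(m&h).sum()/(m|h).sum()
        return s
    o=minimize(c,[0,0,0],method='Nelder-Mead',options=dict(initial_simplex=[[0,0,0],[1,0,0],[0,1,0],[0,0,1]],maxiter=80))
    v=o.x; return np.array([x0[0]+v[0]*.01,x0[1]+v[1]*.01,x0[2]+v[2]*.05]),o.fun
def mask(c,n,near):
    p=cams.camera_params(c); uv=proj(near,p)[0]
    L=[d for d in models.masks_of(c,n)]
    d=min(L,key=lambda d:np.linalg.norm(np.argwhere(d['pixels']).mean(0)[::-1]-uv))
    return d['pixels'],p
E
python3 - <<'E'
from h import *
im={c:cams.snapshot(c) for c in ['scene','top']}
D=dict(packer=([.5285,-.052,-1.424],([-.07,.07],[-.008,.008],[0,.02]),[.5285,-.052,.01]),
 cabinet=([.4695,-.1705,-1.424],([0,.14],[-.11,.11],[0,.25]),[.48,-.24,.15]),
 door=([.4615,.3555,-1.47],([-.09,.09],[-.009,.009],[.012,.222]),[.46,.355,.12]))
for n,(x0,b,near) in D.items():
    V=[mask(c,n,near) for c in im]
    for v in ([V[0]],[V[1]],V):
        f,e=fit(x0,b,v); print(n,np.round(f[:2],4),round(np.degrees(f[2]),2),round(e,3))
    if n=='door': 
        for c in im:
            p=cams.camera_params(c)
a=im['scene'][190:350,20:320]; b=im['scene'][110:240,320:460]
a=cv2.resize(a,None,fx=2,fy=2); b=cv2.resize(b,None,fx=1.4,fy=1.4); o=np.zeros((320,800,3),np.uint8); o[:,:600]=a; o[:b.shape[0],600:600+b.shape[1]]=b
cv2.imwrite('pics/crop1.png',o[:,:,::-1])
E
```

```text
packer [ 0.5303 -0.0526] -81.43 0.068
packer [ 0.5305 -0.0531] -81.04 0.1
packer [ 0.5299 -0.0522] -81.52 0.161
cabinet [ 0.4776 -0.167 ] -82.57 0.053
cabinet [ 0.4699 -0.1675] -81.59 0.027
cabinet [ 0.4715 -0.1679] -82.65 0.09
door [0.4607 0.3559] -83.69 0.089
door [0.4623 0.3549] -84.08 0.083
door [0.4623 0.3543] -84.04 0.176
```

View pics/crop1.png

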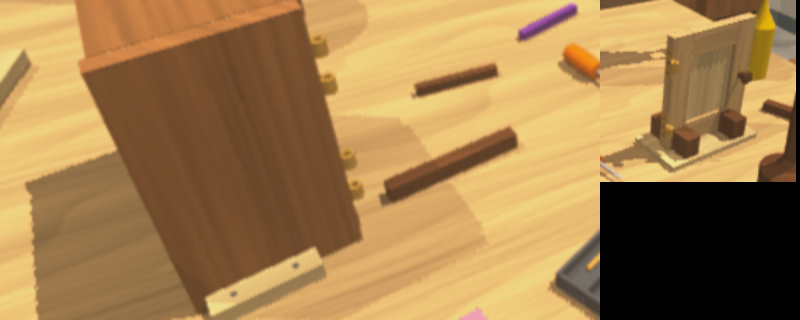

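The crop shows the large dark strip (crop ~(450,165)) in line with the brass-bearing jamb, so it is the right one. The door stands in the stand, knob away from the cabinet. Next I'll work out the move to above the door.

```bash
cat >> h.py <<'E'
def goto(pos,yaw,base=None):
    "tool down, tool y axis at world yaw (deg); translation & turn in tool axes"
    s=r.get_state(); R0=R.from_quat(s['eef_rot']) if base is None else base[1]; p0=s['tool_pos'] if base is None else base[0]
    a=np.radians(yaw); y=np.array([np.cos(a),np.sin(a),0]); z=np.array([0,0,-1.]); 
    T=R.from_matrix(np.c_[np.cross(y,z),y,z])
    return np.round(R0.inv().apply(np.array(pos)-p0),4),np.round((R0.inv()*T).as_rotvec(),4)
E
python3 -c "
from h import *
print(goto([.25,.56,.31],60)); print(goto([.462,.355,.31],6))"
```

```text
(array([-0.1165, -0.0229, -0.0522]), array([ 1.000e-04, -0.000e+00,  2.948e-01]))
(array([-0.3694, -0.1745, -0.0523]), array([ 1.0000e-04, -1.0000e-04,  1.2372e+00]))
```

>>> {"fn": "jog_arm", "kwargs": {"turn": [[0,0,0.15],[0,0,0.29],[0,0,0.47],[0,0,0.65],[0,0,0.83],[0,0,1.01],[0,0,1.17],[0,0,1.237],[0,0,1.237],[0,0,1.237]], "translation": [[-0.05,-0.01,-0.04],[-0.1,-0.03,-0.052],[-0.15,-0.055,-0.052],[-0.2,-0.08,-0.052],[-0.25,-0.11,-0.052],[-0.3,-0.14,-0.052],[-0.35,-0.165,-0.052],[-0.3694,-0.1745,-0.0523],[-0.3694,-0.1745,-0.0523],[-0.3694,-0.1745,-0.0523]], "grip": [0,0,0,0,0,0,0,0,0,0]}}

```text
clock: 2.95
tool_pos: [0.4599, 0.3572, 0.3098]
eef_rot: [0.667, 0.745, -0.0, -0.001]
contact_force: [0.1, -0.4, 0.5]
opening: 1.001
finger_force: 0.0
```

```bash
python3 - <<'E'
from h import *
s=r.get_state(); print(s['clock'],s['tool_pos'],s['eef_rot'])
im=cams.snapshot('wrist'); p=cams.camera_params('wrist'); print(p['eye'])
for n in ['door','door_hole_top','door_hole_bottom','buck']:
    for d in models.place_of('wrist',n)[:2]: print(n,round(d['p'],2),np.round(d['position'],4))
# overlay estimated top face of door
v=im[:,:,::-1].copy()
q=[.462,.355,np.radians(-84)]
P=proj(box(*q,[-.09,.09],[-.009,.009],[.222]),p)
cv2.polylines(v,[P[[0,1,3,2]].round().astype(np.int32)],True,(0,0,255),1)
cv2.imwrite('pics/w1.png',v)
E
```

```text
2.95 [0.45994937 0.35721248 0.30981784] [ 6.67216781e-01  7.44862718e-01 -7.84565026e-05 -1.13707611e-03]
[0.4530739  0.42382171 0.43529117]
door_hole_top 0.77 [0.4854 0.2652 0.1759]
door_hole_bottom 0.68 [0.4893 0.2654 0.0574]
buck 0.68 [0.4634 0.3486 0.0023]
```

View pics/w1.png

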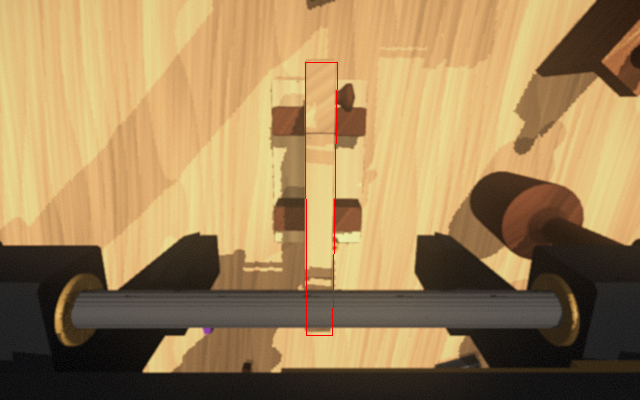

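The overlay sits on the door's top rail: left edge col ~305, right edge ~335, knob at (347,97), mallet at (525,210) clear of the fingers. I'll descend and grip.

```bash
python3 -c "
from h import *
print(goto([.462,.355,.203],6))"
```

```text
(array([-0.0013,  0.001 ,  0.107 ]), array([-0.0004, -0.0006,  0.0029]))
```

>>> {"fn": "jog_arm", "kwargs": {"turn": [[0,0,0.003],[0,0,0.003],[0,0,0.003],[0,0,0.003],[0,0,0.003],[0,0,0.003],[0,0,0.003],[0,0,0.003],[0,0,0.003],[0,0,0.003]], "translation": [[-0.001,0.001,0.03],[-0.001,0.001,0.06],[-0.001,0.001,0.085],[-0.001,0.001,0.1],[-0.001,0.001,0.107],[-0.001,0.001,0.107],[-0.001,0.001,0.107],[-0.001,0.001,0.107],[-0.001,0.001,0.107],[-0.001,0.001,0.107]], "grip": [0,0,0,0,0,1,1,1,1,1], "force": 30}}

```text
clock: 4.45
tool_pos: [0.4631, 0.3541, 0.2032]
eef_rot: [0.67, 0.742, 0.0, -0.0]
contact_force: [0.1, -0.4, 0.7]
opening: 0.455
finger_force: 0.0
```

>>> {"fn": "jog_arm", "kwargs": {"turn": [[0,0,0],[0,0,0],[0,0,0],[0,0,0],[0,0,0],[0,0,0]], "translation": [[0,0,0],[0,0,0],[0,0,0],[0,0,0],[0,0,0],[0,0,0]], "grip": [1,1,1,1,1,1], "force": 50}}

```text
clock: 5.2
tool_pos: [0.4629, 0.3541, 0.203]
eef_rot: [0.67, 0.742, -0.0, -0.0]
contact_force: [-1.2, 0.3, 1.4]
opening: 0.199
finger_force: 50.0
```

>>> {"fn": "jog_arm", "kwargs": {"turn": [[0,0,0],[0,0,0],[0,0,0],[0,0,0],[0,0,0]], "translation": [[0,0,-0.01],[0,0,-0.03],[0,0,-0.055],[0,0,-0.075],[0,0,-0.075]], "grip": [1,1,1,1,1]}}

```text
clock: 5.82
tool_pos: [0.4638, 0.3545, 0.2793]
eef_rot: [0.67, 0.742, 0.002, 0.0]
contact_force: [0.1, -0.4, -6.1]
opening: 0.197
finger_force: 50.0
```

```bash
python3 - <<'E'
from h import *
s=r.get_state(); print(s['clock'],s['tool_pos'],s['eef_rot'],s['contact_force'],s['finger_force'])
im={c:cams.snapshot(c) for c in ['scene','top']}
t=s['tool_pos']; dz=t[2]-.203
V=[mask(c,'door',[t[0],t[1],t[2]-.09]) for c in im]
for v in ([V[0]],[V[1]],V):
    f,e=fit([t[0],t[1],-1.466],([-.09,.09],[-.009,.009],[.012+dz,.222+dz]),v); print(np.round(f[:2],4),round(np.degrees(f[2]),2),round(e,3))
for c in im:
  for n in ['door_hole_bottom','door_hole_top']:
    for d in models.place_of(c,n)[:1]: print(c,n,round(d['p'],2),np.round(d['position'],4))
# target: packer frame, keep 35 mm short of home
a=np.radians(-81.5); C=R.from_euler('z',-81.5,degrees=True)
pk=np.array([.5303,-.0527,0])
for back in (.06,0): 
    tgt=pk+C.apply([.008-back,0,0]); print(back,tgt, goto([tgt[0],tgt[1],.278],8.5))
cv2.imwrite('pics/s2.png',im['scene'][:,:,::-1])
E
```

```text
5.825 [0.46384225 0.35446724 0.27928203] [6.70186723e-01 7.42190725e-01 1.60138429e-03 3.46891490e-04] [ 0.10502405 -0.35420997 -6.07808096] 49.97296314686537
[0.462  0.3574] -83.51 0.087
[0.4657 0.3333] -84.12 0.463
[0.463  0.3557] -83.63 0.604
scene door_hole_bottom 0.68 [0.4902 0.2661 0.1348]
scene door_hole_top 0.61 [0.489  0.2684 0.2552]
top door_hole_bottom 0.84 [0.4881 0.2612 0.1329]
top door_hole_top 0.83 [0.4886 0.2667 0.2495]
0.06 [ 0.52261391 -0.00127118  0.        ] (array([-0.3594,  0.0233, -0.0004]), array([-0.0011,  0.0007, -0.0463]))
0 [ 0.53148248 -0.06061213  0.        ] (array([-4.194e-01,  2.610e-02, -4.000e-04]), array([-0.0011,  0.0007, -0.0463]))
```

View pics/s2.png

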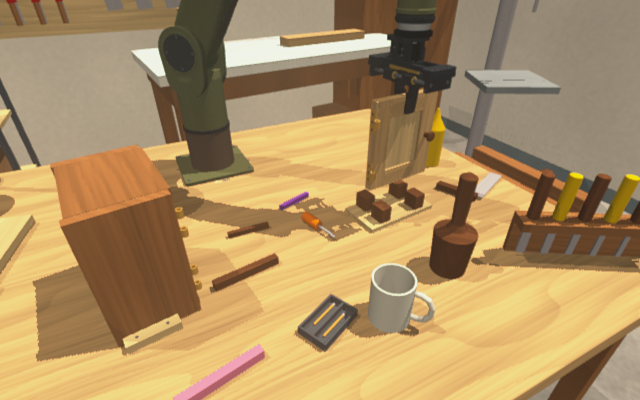

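The door is out of the stand, upright in the gripper at (400,135), and the stand is empty. I'll carry it to above the strip, 60 mm short of home.

>>> {"fn": "jog_arm", "kwargs": {"turn": [[0,0,-0.006],[0,0,-0.015],[0,0,-0.025],[0,0,-0.035],[0,0,-0.045],[0,0,-0.046],[0,0,-0.046],[0,0,-0.046],[0,0,-0.046],[0,0,-0.046],[0,0,-0.046],[0,0,-0.046]], "translation": [[-0.02,0.001,0],[-0.06,0.004,0],[-0.11,0.007,0],[-0.16,0.01,0],[-0.21,0.013,0],[-0.26,0.016,0],[-0.31,0.019,0],[-0.34,0.022,0.01],[-0.355,0.0225,0.03],[-0.359,0.0225,0.045],[-0.359,0.0225,0.055],[-0.359,0.0225,0.055]], "grip": [1,1,1,1,1,1,1,1,1,1,1,1]}}

```text
clock: 7.72
tool_pos: [0.5213, -0.001, 0.2226]
eef_rot: [0.653, 0.757, -0.001, -0.001]
contact_force: [-1.0, -0.4, -5.2]
opening: 0.199
finger_force: 50.0
```

```bash
python3 - <<'E'
from h import *
im={c:cams.snapshot(c) for c in ['scene','top','wrist']}
s=r.get_state(); print(s['clock'],s['tool_pos'],s['eef_rot'],s['contact_force'],s['finger_force'])
for c in im:
  p=cams.camera_params(c)
  for n in ['door','cabinet','door_hole_bottom','door_hole_top','jamb_hole_bottom','jamb_hole_top']:
    for d in models.place_of(c,n)[:2]: print(c,n,round(d['p'],2),np.round(d['position'],4))
t=s['tool_pos']; dz=t[2]-.203
V=[mask(c,'door',[t[0],t[1],t[2]-.09]) for c in ['scene','top']]
for v in ([V[0]],[V[1]]):
    f,e=fit([t[0],t[1],np.radians(-81.5)],([-.09,.09],[-.009,.009],[.012+dz,.222+dz]),v); print(np.round(f[:2],4),round(np.degrees(f[2]),2),round(e,3))
a=cv2.resize(im['scene'][140:330,110:330],None,fx=1.8,fy=1.8); b=cv2.resize(im['top'][110:300,320:540],None,fx=1.8,fy=1.8)
cv2.imwrite('pics/c3.png',np.hstack([a,b])[:,:800,::-1])
cv2.imwrite('pics/w3.png',im['wrist'][:,:,::-1])
E
```

```text
7.875 [ 5.22368884e-01 -4.80109915e-04  2.23602699e-01] [6.52653250e-01 7.57656453e-01 4.99798079e-04 4.30583674e-04] [ 0.02605282 -0.53923881 -5.593804  ] 49.971900628879666
scene door 0.68 [0.5178 0.0012 0.0307]
scene cabinet 0.91 [ 0.4706 -0.171   0.0007]
scene door_hole_bottom 0.87 [ 0.5533 -0.0907  0.0803]
scene door_hole_top 0.61 [ 0.5504 -0.0862  0.1985]
scene jamb_hole_bottom 0.78 [ 0.5573 -0.1505  0.0666]
scene jamb_hole_top 0.86 [ 0.5628 -0.1501  0.1815]
scene jamb_hole_top 0.71 [ 0.5527 -0.0917  0.0783]
top door 0.79 [ 0.5225 -0.0006  0.0289]
top cabinet 0.41 [ 0.4701 -0.1711 -0.0012]
top door_hole_bottom 0.7 [ 0.5527 -0.0911  0.0765]
wrist door_hole_top 0.24 [0.6927 0.0367 0.0053]
wrist jamb_hole_bottom 0.79 [ 0.5638 -0.1504  0.0685]
wrist jamb_hole_bottom 0.27 [ 0.7493  0.1434 -0.0028]Traceback (most recent call last):
  File "<stdin>", line 9, in <module>
  File "h.py", line 30, in mask
    d=min(L,key=lambda d:np.linalg.norm(np.argwhere(d['pixels']).mean(0)[::-1]-uv))
ValueError: min() iterable argument is empty
```

```bash
python3 - <<'E'
from h import *
im={c:cams.snapshot(c) for c in ['scene','top','wrist']}
a=cv2.resize(im['scene'][190:300,160:270],None,fx=3.6,fy=3.6,interpolation=cv2.INTER_CUBIC); b=cv2.resize(im['top'][110:220,340:450],None,fx=3.6,fy=3.6,interpolation=cv2.INTER_CUBIC)
cv2.imwrite('pics/c3.png',np.hstack([a,b])[:,:800,::-1])
w=im['wrist'][:,:,::-1].copy()
cv2.imwrite('pics/w3.png',w)
for c in im: cv2.imwrite(f'raw_{c}.png',im[c][:,:,::-1])
E
```

```text
(no output)
```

View pics/c3.png

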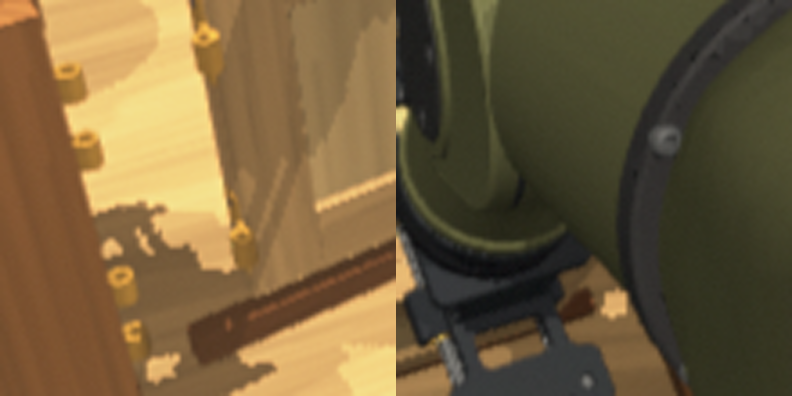

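View pics/w3.png

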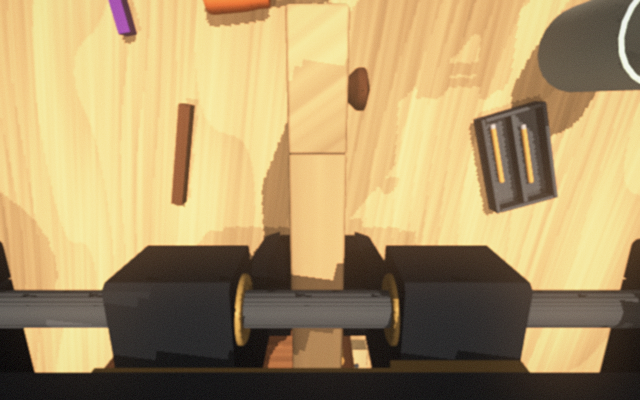

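The left crop shows the jamb knuckles at scene (179,212), (184,232), (194,269), (197,284) and the door knuckles at (217,202), (227,257), with the lower edge over the strip. The top view is blocked by the arm. In the wrist view the door (cols 288–347) is square in the fingers. Next I'll measure the lateral offset from the knuckle blobs, using the unobstructed first pictures for the jamb.

```bash
cat > k.py <<'E'
from h import *
from scipy.optimize import least_squares
def blobs(f,c,xy,zs,hh,win=9):
    im=cv2.imread(f); hsv=cv2.cvtColor(im,cv2.COLOR_BGR2HSV); p=cams.camera_params(c)
    m=cv2.inRange(hsv,(15,140,90),(32,255,255)); out=[]
    for z in zs:
        u,v=proj([xy[0],xy[1],z],p)[0].round().astype(int)
        mm=np.zeros_like(m); mm[v-win:v+win+1,u-win:u+win+1]=m[v-win:v+win+1,u-win:u+win+1]
        n,l,st,ce=cv2.connectedComponentsWithStats(mm)
        if n<2: continue
        k=1+np.argmax(st[1:,4]); out.append((z,ce[k],st[k]))
    return out,p
def cyl(x,y,z,hh,rad=.0065):
    a=np.linspace(0,6.28,24); return np.array([[x+rad*np.cos(t),y+rad*np.sin(t),z+s*hh] for t in a for s in(-1,1)])
def cen(P,p):
    M=cv2.moments(cv2.convexHull(proj(P,p).astype(np.float32))); return np.array([M['m10'],M['m01']])/M['m00']
def solve(sets,x0,hh):
    def res(q): return np.concatenate([cen(cyl(q[0],q[1],z,hh),p)-ce for B,p in sets for z,ce,_ in B])
    o=least_squares(res,x0,x_scale=.001,diff_step=1e-3); return o.x,o.fun
E
python3 - <<'E'
from k import *
J=[.0465,.0835,.1665,.2035]; j0=[.561,-.1505]
s=blobs('pics/scene0.png','scene',j0,J,.0075); t=blobs('pics/top0.png','top',j0,J,.0075,6); s3=blobs('raw_scene.png','scene',j0,J,.0075)
for S in (s,t,s3):
    for z,ce,st in S[0]: print(z,np.round(ce,1),st, np.round(cen(cyl(*j0,z,.0075),S[1]),1))
for n,S in dict(s=[s],t=[t],s3=[s3],all=[s,t]).items(): 
    q,f=solve(S,j0,.0075); print('jamb',n,np.round(q,4),np.round(f,1))
tz=r.get_state()['tool_pos']; dz=tz[2]-.191; print(tz)
d0=[.5539,-.0898]; D=[.045+dz,.165+dz]
d=blobs('raw_scene.png','scene',d0,D,.009)
for z,ce,st in d[0]: print(z,np.round(ce,1),st)
q,f=solve([d],d0,.009); print('door now',np.round(q,4),np.round(f,1))
d0=[.49,.264]; D=[.057,.177]
A=blobs('pics/scene0.png','scene',d0,D,.009);B=blobs('pics/top0.png','top',d0,D,.009,6)
for S in ([A],[B],[A,B]):
    q,f=solve(S,d0,.009); print('door0',np.round(q,4),np.round(f,1))
E
```

```text
0.0465 [197.4 284.4] [193 279   9  15  87] [196.7 284.2]
0.0835 [193.6 269.2] [189 264  10  14  91] [192.7 269. ]
0.1665 [183.4 231.3] [178 222  11  19 103] [183.  231.2]
0.2035 [178.7 212.5] [173 203  12  19 112] [178.1 212.4]
0.0465 [407.3 176.2] [403 172  11  13  62] [407.  178.2]
0.0835 [409.3 174.1] [405 168  12  13  68] [411.  173.6]
0.1665 [421.8 159.5] [416 156  12   8  47] [421.5 161.8]
0.2035 [425.8 155.4] [421 150  13  13  72] [426.9 155.6]
0.0465 [197.3 284.1] [193 279   9  12  78] [196.7 284.2]
0.0835 [193.8 268.9] [189 263  10  13  92] [192.7 269. ]
0.1665 [183.7 231.6] [179 226  10  15  94] [183.  231.2]
0.2035 [178.8 212.3] [173 203  12  19 106] [178.1 212.4]
jamb s [ 0.5619 -0.1496] [-0.1 -0.  -0.2 -0.1  0.2  0.   0.1  0.1]
jamb t [ 0.5633 -0.1498] [-0.8  1.1  1.2 -1.5 -0.9  1.3  0.5 -0.9]
jamb s3 [ 0.5617 -0.1493] [ 0.1  0.1 -0.3  0.1  0.1 -0.4  0.1  0.1]
jamb all [ 0.5628 -0.1497] [-0.1  0.3 -0.2  0.2  0.3  0.3  0.1  0.4 -0.8  1.3  1.2 -1.2 -0.9  1.5
  0.5 -0.6]
[ 0.52198375 -0.00073271  0.22300256]
0.07700256255991066 [227.1 257.8] [223 250   9  16  99]
0.19700256255991067 [217.3 203.5] [213 195  10  19 131]
door now [ 0.5518 -0.0879] [ 0.1  0.2 -0.1 -0.2]
door0 [0.4827 0.2631] [ 0.1  0.1 -0.1 -0.2]
door0 [0.4892 0.2666] [-0.2  0.1  0.2 -0.1]
door0 [0.487  0.2645] [1.6 0.9 1.5 0.5 0.9 0.9 1.4 0.9]
```

Lateral offset is under 1 mm, with about 62 mm left to home. Lowering onto the strip.

>>> {"fn": "jog_arm", "kwargs": {"turn": [[0,0,0],[0,0,0],[0,0,0],[0,0,0],[0,0,0]], "translation": [[0,0,0.005],[0,0,0.009],[0,0,0.011],[0,0,0.012],[0,0,0.012]], "grip": [1,1,1,1,1]}}

```text
clock: 9.65
tool_pos: [0.5221, -0.0007, 0.211]
eef_rot: [0.653, 0.757, 0.0, 0.0]
contact_force: [-0.7, -0.9, -5.1]
opening: 0.2
finger_force: 50.0
```

>>> {"fn": "jog_arm", "kwargs": {"turn": [[0,0,0],[0,0,0],[0,0,0],[0,0,0]], "translation": [[0,0,0.0007],[0,0,0.0015],[0,0,0.0015],[0,0,0.0015]], "grip": [1,1,1,1]}}

```text
clock: 10.15
tool_pos: [0.5225, -0.0006, 0.2109]
eef_rot: [0.653, 0.757, 0.001, 0.001]
contact_force: [-2.2, 0.9, 7.6]
opening: 0.195
finger_force: 50.0
```

Contact with the strip is about 13 N. Easing slightly, then sliding in along the strip.

>>> {"fn": "jog_arm", "kwargs": {"turn": [[0,0,0],[0,0,0],[0,0,0],[0,0,0],[0,0,0],[0,0,0],[0,0,0],[0,0,0],[0,0,0],[0,0,0]], "translation": [[0,0,-0.0005],[-0.003,0,-0.0005],[-0.009,0,-0.0005],[-0.016,0,-0.0005],[-0.023,0,-0.0005],[-0.03,0,-0.0005],[-0.036,0,-0.0005],[-0.04,0,-0.0005],[-0.042,0,-0.0005],[-0.042,0,-0.0005]], "grip": [1,1,1,1,1,1,1,1,1,1]}}

```text
clock: 11.4
tool_pos: [0.5344, -0.0315, 0.2192]
eef_rot: [0.65, 0.759, 0.011, 0.002]
contact_force: [-8.6, 21.9, 68.2]
opening: 0.205
finger_force: 53.3
```

```bash
cat > m.py <<'E'
from k import *
cv2.imwrite('raw_scene.png',cams.snapshot('scene')[:,:,::-1])
s=r.get_state(); t=s['tool_pos']; print(s['clock'],t,s['contact_force'],s['moment'],s['eef_rot'])
dz=.020; C=R.from_euler('z',-81.55,degrees=True)
d0=(t+C.apply([.093,.018,0]))[:2]
J=[.0465,.0835,.1665,.2035]
for z in ([.065,.185]):
    q,f=solve([blobs('raw_scene.png','scene',d0,[z],.009,8)],d0,.009); print('door',z,np.round(q,4),np.round(f,1))
d=blobs('raw_scene.png','scene',d0,[.065,.185],.009,8); q,f=solve([d],d0,.009)
print('door',np.round(q,4),np.round(f,1),'jamb-door in cab axes',C.inv().apply(np.r_[np.array([.5618,-.1495])-q,0]),'kin',C.inv().apply(np.r_[np.array([.5623,-.1495])-d0,0]))
im=cv2.imread('raw_scene.png'); cv2.imwrite('pics/c%d.png'%(s['clock']*10),cv2.resize(im[180:310,150:290],None,fx=4.5,fy=4.5,interpolation=cv2.INTER_CUBIC))
E
python3 m.py; ls pics
```

```text
11.45 [ 0.53443425 -0.03144249  0.21917409] [-7.07897785 22.8110276  68.27236225] [ 5.02469737  3.1252462  -0.24267699] [0.65041282 0.75950191 0.01081944 0.00171819]
c3.png
crop1.png
s2.png
scene0.png
top0.png
w1.png
w3.pngTraceback (most recent call last):
  File "m.py", line 8, in <module>
    q,f=solve([blobs('raw_scene.png','scene',d0,[z],.009,8)],d0,.009); print('door',z,np.round(q,4),np.round(f,1))
        ~~~~~^^^^^^^^^^^^^^^^^^^^^^^^^^^^^^^^^^^^^^^^^^^^^^^^^^^^^^^^
  File "k.py", line 19, in solve
    o=least_squares(res,x0,x_scale=.001,diff_step=1e-3); return o.x,o.fun
    return func(*args, **kwargs)
    vector_fun = VectorFunction(
        fun_wrapped,
    ...<6 lines>...
        workers=workers
    )
    self._update_fun()
    ~~~~~~~~~~~~~~~~^^
    self.f = self.fun_wrapped(xp_copy(self.x))
             ~~~~~~~~~~~~~~~~^^^^^^^^^^^^^^^^^
    return np.atleast_1d(self.fun(x))
                         ~~~~~~~~^^^
    return self.f(x, *self.args, **self.kwargs)
           ~~~~~~^^^^^^^^^^^^^^^^^^^^^^^^^^^^^^
  File "k.py", line 18, in res
    def res(q): return np.concatenate([cen(cyl(q[0],q[1],z,hh),p)-ce for B,p in sets for z,ce,_ in B])
                       ~~~~~~~~~~~~~~^^^^^^^^^^^^^^^^^^^^^^^^^^^^^^^^^^^^^^^^^^^^^^^^^^^^^^^^^^^^^^^^^
ValueError: need at least one array to concatenate
```

```bash
python3 -c "
import cv2
im=cv2.imread('raw_scene.png'); cv2.imwrite('pics/c114.png',cv2.resize(im[20:320,130:430],None,fx=2,fy=2,interpolation=cv2.INTER_CUBIC))"
```

```text
(no output)
```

View pics/c114.png

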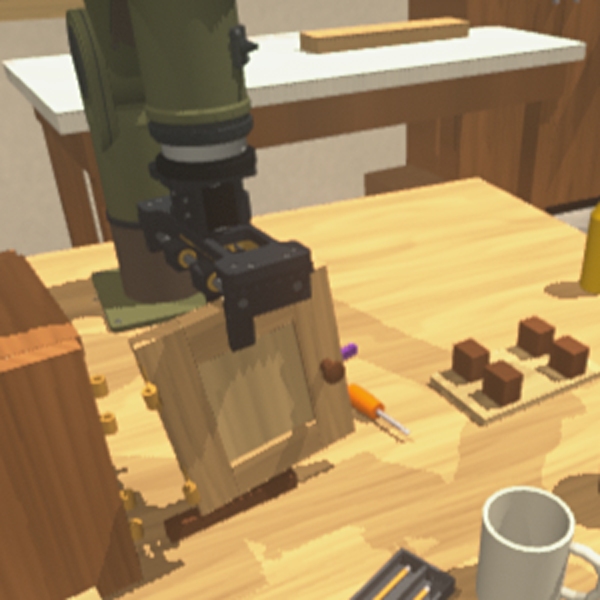

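The picture shows that friction on the strip held the lower leading corner, and the door tipped about 15° in the fingers: bottom edge tail raised at crop (345,430), front corner on the strip at (205,515). I'll relieve the load first, then measure the tilt.

>>> {"fn": "jog_arm", "kwargs": {"turn": [[0,0,0],[0,0,0],[0,0,0],[0,0,0],[0,0,0]], "translation": [[0.001,0,-0.003],[0.003,0,-0.006],[0.006,0,-0.009],[0.006,0,-0.009],[0.006,0,-0.009]], "grip": [1,1,1,1,1]}}

```text
clock: 12.08
tool_pos: [0.5284, -0.0349, 0.2198]
eef_rot: [0.653, 0.758, 0.002, 0.0]
contact_force: [-0.3, 5.9, 9.2]
opening: 0.2
finger_force: 49.7
```

```bash
cat > tilt.py <<'E'
from k import *
im=cams.snapshot('scene'); cv2.imwrite('raw_scene.png',im[:,:,::-1])
s=r.get_state(); t=s['tool_pos']; print(s['clock'],np.round(t,4),np.round(s['contact_force'],1),np.round(s['eef_rot'],4))
p=cams.camera_params('scene')
C=R.from_euler('z',-81.55,degrees=True)
L=models.masks_of('scene','door'); print([ (round(d['p'],2),d['pixels'].sum()) for d in L])
m=L[0]['pixels']
hsv=cv2.cvtColor(cv2.imread('raw_scene.png'),cv2.COLOR_BGR2HSV)
S=4; M=np.kron(m,np.ones((S,S)))>0
# door pose: grip point at tool (offset gx along door), tilt th about door y (top towards cabinet +)
def cost(v):
    gx,gz,th=v[0]*.01,.19+v[1]*.01,v[2]*.1
    P=np.array([[i,j,k] for i in(-.09,.09) for j in(-.009,.009) for k in(0,.21)])-[gx,0,gz]
    P=C.apply(R.from_euler('y',th).apply(P))+t
    h=hull(P,p,S); return 1-(M&h).sum()/(M|h).sum()
best=None
for th0 in (-1,0,1.5,3):
    o=minimize(cost,[0,0,th0],method='Nelder-Mead',options=dict(initial_simplex=[[0,0,th0],[.5,0,th0],[0,.5,th0],[0,0,th0+.5]],maxiter=120))
    if best is None or o.fun<best.fun: best=o
gx,gz,th=best.x[0]*10,190+best.x[1]*10,best.x[2]*.1
print('gx mm',round(gx,1),'gz',round(gz,1),'tilt deg',round(np.degrees(th),2),'iou cost',round(best.fun,3))
c=R.from_euler('y',th).apply(np.array([.09,0,0])-np.array([gx,0,gz])/1000); print('lead corner z',round(t[2]+c[2],4),'fwd',round(c[0],4))
c=R.from_euler('y',th).apply(np.array([-.09,0,0])-np.array([gx,0,gz])/1000); print('tail corner z',round(t[2]+c[2],4))
E
python3 tilt.py
```

```text
12.125 [ 0.5284 -0.0349  0.2198] [-1.8  5.1  8.4] [6.526e-01 7.577e-01 1.600e-03 3.000e-04]
[(0.59, np.int64(8136))]
gx mm 4.2 gz 191.7 tilt deg 7.75 iou cost 0.139
lead corner z 0.0183 fwd 0.0591
tail corner z 0.0425
```

Tilt is about 7.8° now, with the lead corner still on the strip. I'll reverse the arc (26 mm back, 10 mm down) so that friction brings it level.

>>> {"fn": "jog_arm", "kwargs": {"turn": [[0,0,0],[0,0,0],[0,0,0],[0,0,0],[0,0,0],[0,0,0],[0,0,0]], "translation": [[0.004,0,0.0015],[0.009,0,0.003],[0.0135,0,0.0047],[0.018,0,0.0063],[0.022,0,0.008],[0.026,0,0.0095],[0.026,0,0.0095]], "grip": [1,1,1,1,1,1,1]}}

```text
clock: 13.05
tool_pos: [0.5238, -0.0097, 0.2102]
eef_rot: [0.653, 0.758, 0.001, -0.0]
contact_force: [-2.2, 4.4, 11.5]
opening: 0.199
finger_force: 50.0
```

```bash
python3 tilt.py
```

```text
13.1 [ 0.5238 -0.0099  0.2102] [-2.9  5.1 10.5] [ 6.527e-01  7.576e-01  6.000e-04 -1.000e-04]
[(0.87, np.int64(7919))]
gx mm 5.7 gz 191.1 tilt deg -0.03 iou cost 0.11
lead corner z 0.0192 fwd 0.0844
tail corner z 0.0191
```

Level again. I'll lift just clear (about 0.7 mm) so it can travel without friction.

>>> {"fn": "jog_arm", "kwargs": {"turn": [[0,0,0],[0,0,0],[0,0,0],[0,0,0]], "translation": [[0,0,-0.0015],[0,0,-0.0028],[0,0,-0.0028],[0,0,-0.0028]], "grip": [1,1,1,1]}}

```text
clock: 13.65
tool_pos: [0.5232, -0.011, 0.2117]
eef_rot: [0.653, 0.757, -0.0, -0.0]
contact_force: [-0.2, 0.4, -5.1]
opening: 0.198
finger_force: 49.9
```

```bash
python3 tilt.py; python3 m.py
```

```text
13.7 [ 0.5232 -0.0108  0.2118] [-0.6 -0.1 -5.9] [ 6.530e-01  7.574e-01 -4.000e-04 -3.000e-04]
[(0.76, np.int64(7792))]
gx mm 4.9 gz 191.3 tilt deg 0.96 iou cost 0.125
lead corner z 0.0191 fwd 0.0819
tail corner z 0.0221
13.8 [ 0.52332216 -0.0106996   0.21204882] [ 0.33572075 -0.43470929 -5.55523428] [-0.10296234  0.056192   -0.06817603] [ 6.52921917e-01  7.57425186e-01 -1.66770281e-04 -1.72479675e-04]
door 0.065 [ 0.5524 -0.0923] [0. 0.]
door 0.185 [ 0.5538 -0.0941] [ 0. -0.]
door [ 0.553  -0.0933] [-0.5  0.4  0.4 -0.4] jamb-door in cab axes [0.05692817 0.00043622 0.        ] kin [0.05002129 0.00015852 0.        ]
```

>>> {"fn": "jog_arm", "kwargs": {"turn": [[0,0,0],[0,0,0],[0,0,0],[0,0,0],[0,0,0],[0,0,0],[0,0,0],[0,0,0],[0,0,0]], "translation": [[-0.003,0,0],[-0.008,0,0],[-0.014,0,0],[-0.02,0,0],[-0.026,0,0],[-0.031,0,0],[-0.034,0,0],[-0.035,0,0],[-0.035,0,0]], "grip": [1,1,1,1,1,1,1,1,1]}}

```text
clock: 14.92
tool_pos: [0.5286, -0.0451, 0.2123]
eef_rot: [0.653, 0.757, 0.0, -0.0]
contact_force: [0.1, -0.6, -5.6]
opening: 0.203
finger_force: 49.9
```

```bash
python3 tilt.py; sed -i 's/,dz=.*//; s/R.apply(\[.093/R.apply([.087/' m.py; sed -i 's/C.apply(\[.093,/C.apply([.087,/' m.py; python3 m.py
```

```text
14.975 [ 0.5286 -0.045   0.2123] [-0.3 -0.4 -5.4] [ 6.528e-01  7.576e-01  1.000e-04 -1.000e-04]
[(0.9, np.int64(8515))]
gx mm 4.9 gz 190.8 tilt deg 0.83 iou cost 0.113
lead corner z 0.0203 fwd 0.0823
tail corner z 0.0229
15.075 [ 0.52856271 -0.04492094  0.2122513 ] [-1.02312631  0.59719731 -5.73314255] [-0.09427007  0.03311962 -0.003923  ] [ 6.52747211e-01  7.57575772e-01  6.15305152e-05 -1.57888409e-04]
door 0.065 [ 0.5567 -0.1262] [-0. -0.]
door 0.185 [ 0.5582 -0.1281] [-0.  0.]
door [ 0.5573 -0.1272] [-0.5  0.4  0.4 -0.4] jamb-door in cab axes [0.02271286 0.00114335 0.        ] kin [2.14013635e-02 3.54915963e-06 0.00000000e+00]
```

>>> {"fn": "jog_arm", "kwargs": {"turn": [[0,-0.007,0],[0,-0.014,0],[0,-0.014,0],[0,-0.014,0],[0,-0.014,0],[0,-0.014,0],[0,-0.014,0]], "translation": [[-0.003,0.0005,0],[-0.007,0.0005,0],[-0.011,0.0005,0],[-0.014,0.0005,0],[-0.016,0.0005,0],[-0.016,0.0005,0],[-0.016,0.0005,0]], "grip": [1,1,1,1,1,1,1]}}

```text
clock: 15.95
tool_pos: [0.5315, -0.0608, 0.2123]
eef_rot: [0.653, 0.757, -0.004, 0.005]
contact_force: [-0.2, -0.1, -6.1]
opening: 0.2
finger_force: 49.9
```

```bash
python3 tilt.py; python3 m.py; ls pics
```

```text
16.0 [ 0.5315 -0.0608  0.2123] [-0.9  0.7 -5.8] [ 0.6528  0.7575 -0.0045  0.0052]
[(0.75, np.int64(8887)), (0.67, np.int64(20256))]
gx mm 5.3 gz 190.7 tilt deg 0.44 iou cost 0.108
lead corner z 0.0209 fwd 0.0832
tail corner z 0.0223
16.1 [ 0.53146865 -0.06081539  0.21228637] [-0.20337811 -0.17644146 -4.82648172] [-0.07489818  0.05895483 -0.02168531] [ 0.65279507  0.75750309 -0.00450633  0.00523091]
door 0.065 [ 0.5596 -0.1468] [0. 0.]
door 0.185 [ 0.5597 -0.1464] [-0.  0.]
door [ 0.5597 -0.1465] [ 0.1 -0.  -0.1  0. ] jamb-door in cab axes [0.00323933 0.0016794  0.        ] kin [ 0.00525244 -0.00053522  0.        ]
c114.png
c138.png
c150.png
c161.png
c3.png
crop1.png
s2.png
scene0.png
top0.png
w1.png
w3.png
```

View pics/c161.png

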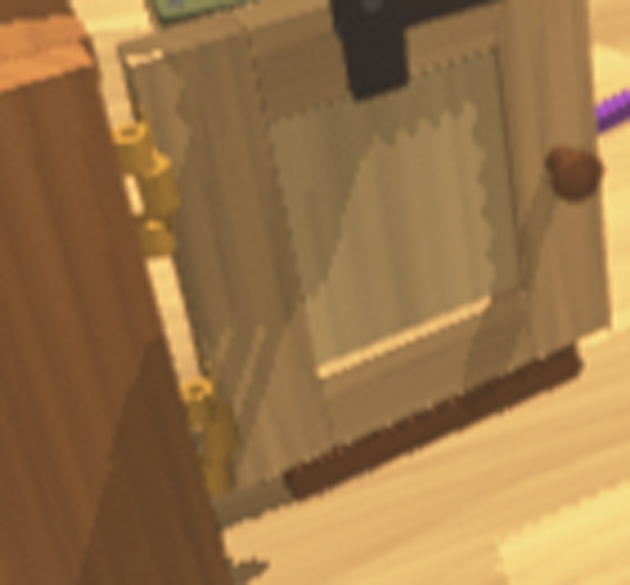

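The door's upper knuckle at crop (158,182) is entering between the pair at (133,140) and (155,238), and the lower one at (218,435) likewise, centred in height. I'll advance gently to the stop.

>>> {"fn": "jog_arm", "kwargs": {"turn": [[0,0,0],[0,0,0],[0,0,0],[0,0,0],[0,0,0],[0,0,0]], "translation": [[-0.0015,0,0],[-0.003,0,0],[-0.0045,0,0],[-0.0055,0,0],[-0.006,0,0],[-0.006,0,0]], "grip": [1,1,1,1,1,1]}}

```text
clock: 16.85
tool_pos: [0.5322, -0.0665, 0.2123]
eef_rot: [0.653, 0.758, -0.004, 0.005]
contact_force: [-0.3, 1.4, -4.9]
opening: 0.195
finger_force: 49.9
```

>>> {"fn": "jog_arm", "kwargs": {"turn": [[0,0,0],[0,0,0],[0,0,0],[0,0,0]], "translation": [[-0.0008,0,0],[-0.0015,0,0],[-0.002,0,0],[-0.002,0,0]], "grip": [1,1,1,1]}}

```text
clock: 17.35
tool_pos: [0.5321, -0.0667, 0.2123]
eef_rot: [0.652, 0.758, -0.004, 0.004]
contact_force: [-1.7, 5.9, -4.2]
opening: 0.198
finger_force: 49.9
```

```bash
python3 tilt.py; python3 - <<'E'
from k import *
p=cams.camera_params('scene'); im=cv2.imread('raw_scene.png')
for n in ['door_hole_top','door_hole_bottom','jamb_hole_top','jamb_hole_bottom']:
    print(n,[(round(d['p'],2),np.round(d['position'],4)) for d in models.place_of('scene',n)[:2]])
cv2.imwrite('pics/fin.png',cv2.resize(im[195:300,150:250],None,fx=5.5,fy=5.5,interpolation=cv2.INTER_CUBIC))
E
```

```text
17.4 [ 0.5321 -0.0667  0.2123] [-2.   6.8 -3.6] [ 0.6521  0.7581 -0.0041  0.0038]
[(0.68, np.int64(8681)), (0.36, np.int64(2493))]
gx mm 5.5 gz 190.5 tilt deg 0.02 iou cost 0.13
lead corner z 0.0217 fwd 0.0844
tail corner z 0.0218
door_hole_top [(0.57, array([ 0.5604, -0.1486,  0.1868]))]
door_hole_bottom [(0.88, array([ 0.5619, -0.1501,  0.0675]))]
jamb_hole_top [(0.56, array([ 0.5642, -0.1506,  0.1831])), (0.52, array([ 0.5626, -0.1507,  0.0681]))]
jamb_hole_bottom [(0.6, array([ 0.5606, -0.1522,  0.068 ]))]
```

View pics/fin.png

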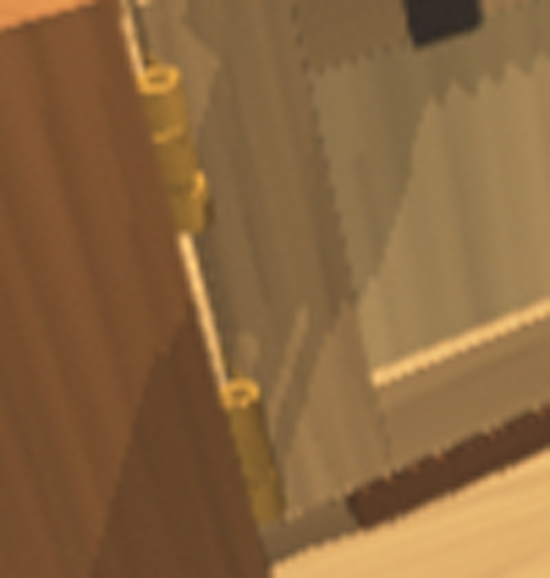

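The upper door knuckle sits between its pair at (172,150) and the lower one at (250,440), both about 1 mm past the line as at the stop, but roughly 1.7 mm high. I'll lower onto the strip and settle.

>>> {"fn": "jog_arm", "kwargs": {"turn": [[0,0,0],[0,0,0],[0,0,0],[0,0,0],[0,0,0],[0,0,0]], "translation": [[0,0,0.0005],[0,0,0.001],[0,0,0.0015],[0,0,0.0017],[-0.0005,0,0.0017],[-0.0005,0,0.0017]], "grip": [1,1,1,1,1,1]}}

```text
clock: 18.4
tool_pos: [0.5324, -0.0666, 0.2109]
eef_rot: [0.652, 0.758, -0.004, 0.004]
contact_force: [-3.7, 8.4, -1.6]
opening: 0.203
finger_force: 49.9
```

```bash
python3 tilt.py; python3 - <<'E'
from k import *
L=[models.place_of('scene',n) for n in ['door_hole_top','door_hole_bottom','jamb_hole_top','jamb_hole_bottom']]
print([np.round(l[0]['position'],4) for l in L if l])
E
```

```text
18.45 [ 0.5324 -0.0666  0.2109] [-2.7  8.3 -1.9] [ 0.6519  0.7583 -0.0036  0.0039]
[(0.85, np.int64(8569))]
gx mm 5.6 gz 191.5 tilt deg -0.2 iou cost 0.136
lead corner z 0.0197 fwd 0.0851
tail corner z 0.0191
[array([ 0.56  , -0.1505,  0.1861]), array([ 0.5633, -0.1516,  0.0656]), array([ 0.5631, -0.1496,  0.1825]), array([ 0.5587, -0.1495,  0.0669])]
```

```bash
python3 -c "
from plant import r
print(r.finish_job())"
```

```text
the job is handed in; nothing more can be done
None
```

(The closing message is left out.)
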